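# Shut and lock the child-safe detergent cubby

### The job

Lower the clear sliding sash of the detergent cubby all the way down by its black lug, so that its metal tab drops over the steel stud, then push the red snap cap, mouth down, onto the stud until it clicks home. Keep pressing after the click: the job finishes with the robot still pushing the cap straight down onto the rubber ring with at least 6 N, sash shut, without letting up. Leave the can, jar and cup as they stand.

Things in the scene. Friction and masses are not known exactly. Their poses are not given: they have to be found in the camera images.
- hatch: The fixed detergent cubby (beige, 272 mm tall), placed and turned differently each time. Origin: stud axis at worktop level. z up; x points level from the stud to the sash's front face, 85 mm away; y runs along the sash. Within 80 mm of the stud along y either way nothing stands higher than the cap.
- stud_top (a point): Centre of the stud's top, 46 mm above the worktop; axes as hatch. Upright steel stud, 23 mm thick, top 8 mm tapering to 14 mm. Four spring balls, centres 14.5 mm below this point, bulge to 31 mm across; forcing the cap's lip past them takes about 7 to 16 N, then the force drops sharply as they spring out above the lip.
- lug_grip (a point): Grip point of the black pull lug on the sash: a level bar 22 mm wide (y), 16 mm high, sticking 90 mm straight out (-x) of the sash. Point at its mid-width and mid-height, 73 mm out; 75 mm above the worktop when the sash is shut, higher by sash. It lies 140 mm towards -y and 12 mm towards +x from the stud axis. Axes as hatch. Take it from above, fingers closing along y.
- sash (a joint): Height of the clear sash above shut, m: 0 fully down, 0.10 fully up. Friction holds it where it is left; about 3 N pushes it down, 12 N lifts it. At its foot an aluminium tab, 60 mm wide and 8 mm thick, has a 34 mm hole that passes over the stud; shut, the tab's top is 18 mm above the worktop.
- cap: Red snap cap, loose, mouth down on the worktop: 44 mm across, 36 mm high, white dot on its flat top, about 30 g. Origin: centre of its mouth (underside), z up. Inside: a lip 4 mm high with a 26.4 mm opening, then a 35 mm cavity. Its mouth is 11 mm below stud_top when resting unclicked on the balls, 22 mm below when clicked home, a little more when pressed.
- seal: Black rubber ring on top of the tab around its hole, 46 mm outside, 34 mm inside, 6 mm high; origin at the centre of its underside. Its top is 24 mm above the worktop when the sash is shut. The cap beds on it; it gives about 1 mm per 4 N, 4 mm at most.
- spray: Bystander: blue and yellow spray can, 52 mm across, 180 mm tall; origin at the centre of its underside.
- pods: Bystander: white jar with a green lid, 72 mm across, 110 mm tall; origin at the centre of its underside.
- doser: Bystander: blue open measuring cup, 64 mm across, 60 mm tall; origin at the centre of its underside.

How it is judged (in metres and radians):
On the way, in this order (a step that is already met when the one before it is completed fails the run):
1. the sash is fully down (value of joint sash below 0.004 m), for 0.2 s.
2. the cap has clicked home on the stud with the sash shut (value of joint sash below 0.004 m and z of cap in the frame of stud_top below -0.02 m and horizontal distance between cap and stud_top below 0.004 m and angle between cap's own z axis and vertical below 0.1 rad), for 0.2 s.
At the end, for the whole second after the job is handed in: The sash is within 4 mm of fully down, the cap is clicked home on the stud (mouth at least 20 mm below the stud's top, within 4 mm of its axis, upright within 0.1 rad), and the robot's fingers are still on the cap, pressing it onto the rubber ring with more than 4 N (all of step 2 and contact force between cap and seal above 4 N and contact force between the fingers and cap above 2 N); the arm keeps its last pose, push and grip.
It fails at once if the spray can is shifted by more than 40 mm or tipped (distance of spray from where it was at the start of the episode above 0.04 m or angle between spray's own z axis and vertical above 0.5 rad).
It fails at once if the jar is shifted by more than 40 mm or tipped (distance of pods from where it was at the start of the episode above 0.04 m or angle between pods's own z axis and vertical above 0.5 rad).
It fails at once if the measuring cup is shifted by more than 40 mm or tipped (distance of doser from where it was at the start of the episode above 0.04 m or angle between doser's own z axis and vertical above 0.5 rad).
It also fails if it takes over 69 s, if anything falls off the work surface, if the arm or the gripper's body presses on something with over 40 N, if the wrist force passes 120 N, or if a joint passes its speed limit or range.

### The arm

A 6-joint arm with a two-finger parallel gripper is mounted at the origin on the work surface. World frame = base frame: x ahead of the robot, y to its left, z up, the work surface at z = 0. Lengths are in mm, angles in rad, forces in N, time in s.
With the tool pointing down it reaches from about 275 to 825 mm from the base axis. Payload 4.9 kg.
Tool frame: the origin (TCP) lies midway between the tips of the shut fingers; the grasp point (between the pads) lies 19 mm behind it (robot.grip_point_offset is the distance from the TCP to the grasp point, in mm); z points along the fingers, x is the direction in which the jaws open and shut, and the axes are right-handed (so a half turn about z gives the same grasp; the last joint's range is limited). The gripper opens to 85 mm and grips with 20 to 120 N. Pads are 22 mm wide; open, the fingers measure 114 mm over their backs; the gripper's body (76 mm by 85 mm) begins 54 mm behind the grasp point. The pads swing forward as they close: fully open they stand 13 mm farther back than shut.
Start: joints at [1.176, 0.326, -0.193, 1.052, 0, 1.437], TCP at [141.813, 531.42, 231.281] pointing down, gripper open.
Joint ranges: [-2.65, 2.65], [-0.97, 1.79], [-1.3, 1.35], [-1.93, 2.1], [-1.47, 1.37], [-3.14, 3.14]. Speed limits (rad/s): [2.57, 2.57, 3.14, 3.14, 3.14, 3.14].

### API

Orientations are given as a rotation vector (axis times angle).
In Python, from workcell import robot, imaging gives the robot as it stands.
- The arm moves only by the tool servo_tool, never from a script. Its argument "motion" is a list that holds one entry, the list of rows, each a list of 6 numbers: the shift along the tool's x, y, z in cm, then the turn, a rotation vector about the tool's x, y, z in degrees. A call has 1 to 20 rows; each row shifts and turns the commanded pose from where the row before left it, along the tool's axes as they then stand; what a row does not reach is not made up. A row lasts 1/12 s, in which the tool goes at most 41.7 mm and 7.16 degrees, less where a joint would pass 70% of its speed; a pose out of reach is approached as far as the arm can. A call with a gripper value outside its range is refused whole. "jaw" is the closure in counts, from 0 (fully open) to 255 (shut), set as the call begins (left out, the last holds). The fingers move at their own pace and stop on an object; the grip force is fixed at half the most. Time passes only in rows, so rows that do not move let the fingers close. It gives the time, the measured TCP pose, the force and the opening at its end, in the units of the state.
- robot.sense(): the state, without advancing time (a new reading comes with each control period).
- imaging.capture(name): name is "scene" or "side" or "wrist"; returns a dict with "frame" (480x640x3 uint8, blue, green, red), "vfov" (degrees; the focal length in pixels is half the picture's height over the tangent of half this angle, whatever the lens; pixels are square), "cx", "cy" (the principal point, pixels), "R" (3x3) and "t" (3): a world point X has camera coordinates R X + t; the wrist camera has in their place "mount" (4x4, takes a point from camera to tool coordinates, whose origin is the TCP and whose axes are the tool frame's). Camera axes: x right, y down, z forward; pixel columns grow to the right and rows downward; lengths in mm; the calibration is good to about 2 mm. A picture is of the moment at which its call begins: read the wrist's pose just before it. There is no depth.
- robot.close_job(): hands the job in, once; it reports no verdict.
The state is a dict: "clock": time; "joints": joint angles; "joint_velocities": joint speeds; "effort": joint torques, N m; "position": TCP position; "tcp_rot": TCP orientation; "force": force on the tool from outside, world axes, zero at the start; "wrist_torque": the same for the moment, N m; "grip_width": finger opening in mm.
Only numpy, scipy, OpenCV 4.12 (cv2) and the standard library are available. Lean on these libraries where they do the work, as an engineer would, in place of code of your own. Each camera call takes 0.05 s, during which the arm holds its last target.

## Working session

There is one attempt and no reset: what is moved stays moved. The work goes in short steps, Python scripts to look and compute and a tool call to move; the robot and the scene stay as the last step left them, time stands still between calls to the robot, and variables do not carry over. Pictures are saved under pics/ and viewed, and the job is handed in when it is done.

Besides the shell and the picture viewer there is one more tool, called after ">>>" as name([rows], argument=value, ...), one row to a line, values as JSON. servo_tool: Moves the arm, as the interface text tells. Its arguments: {"type":"object","properties":{"motion":{"type":"array"},"jaw":{"type":"number"}},"required":["motion"]}

```bash
mkdir -p pics; ls
cat > h.py <<'E'
import numpy as np, cv2, json
from scipy.spatial.transform import Rotation as Ro
from workcell import robot, imaging
def K(c):
    f=240/np.tan(np.radians(c['vfov'])/2); return f
def shot(name,fn):
    s=robot.sense(); c=imaging.capture(name)
    cv2.imwrite('pics/'+fn+'.png',c['frame'])
    if 'mount' in c:
        T=np.eye(4);T[:3,:3]=Ro.from_rotvec(s['tcp_rot']).as_matrix();T[:3,3]=s['position']
        M=np.linalg.inv(T@np.array(c['mount'])); R,t=M[:3,:3],M[:3,3]
    else: R,t=np.array(c['R']),np.array(c['t'])
    d=dict(f=K(c),cx=c['cx'],cy=c['cy'],R=R.tolist(),t=np.array(t).tolist(),keys=list(c.keys()))
    json.dump(d,open('pics/'+fn+'.json','w')); return c
def ld(fn): d=json.load(open('pics/'+fn+'.json')); d['R']=np.array(d['R']);d['t']=np.array(d['t']);return d
def proj(d,X):
    p=np.atleast_2d(X)@d['R'].T+d['t']; return np.c_[d['cx']+d['f']*p[:,0]/p[:,2],d['cy']+d['f']*p[:,1]/p[:,2]]
def ray(d,u,v):
    r=d['R'].T@np.array([(u-d['cx'])/d['f'],(v-d['cy'])/d['f'],1]); return -d['R'].T@d['t'],r
def atz(d,u,v,z):
    o,r=ray(d,u,v); return o+r*(z-o[2])/r[2]
def tri(obs):
    A=np.zeros((3,3));b=np.zeros(3)
    for d,u,v in obs:
        o,r=ray(d,u,v);r/=np.linalg.norm(r);P=np.eye(3)-np.outer(r,r);A+=P;b+=P@o
    return np.linalg.solve(A,b)
E
python3 - <<'E'
from h import *
for n in ['scene','side','wrist']:
    c=shot(n,n+'0'); print(n,{k:(v if k!='frame' else 0) for k,v in c.items()})
print(robot.sense())
E
```

```text
pics
scene {'frame': 0, 'vfov': 54.36125757488286, 'cx': 322.8652906815266, 'cy': 237.95326489500818, 'R': array([[ 0.46962109,  0.88275821, -0.01392767],
       [ 0.66057665, -0.36180094, -0.65782868],
       [-0.58574271,  0.29972993, -0.75303881]]), 't': array([-166.35015769, -389.4806431 , 1489.17466649])}
side {'frame': 0, 'vfov': 56.86382874693164, 'cx': 308.727853220154, 'cy': 229.69599225383246, 'R': array([[-0.99266206, -0.12002286, -0.01471565],
       [-0.068287  ,  0.65684405, -0.75092794],
       [ 0.09979441, -0.74441279, -0.66022017]]), 't': array([607.80475421, 170.54752844, 974.53199816])}
wrist {'frame': 0, 'vfov': 69.47243276352253, 'cx': 317.70380182291655, 'cy': 239.36855700289874, 'mount': array([[ 9.99999986e-01,  3.81674318e-05,  1.61459549e-04,
         1.46743673e-01],
       [-8.05977267e-05,  9.62386646e-01,  2.71683523e-01,
        -6.91325813e+01],
       [-1.45017051e-04, -2.71683532e-01,  9.62386636e-01,
        -1.43286911e+02],
       [ 0.00000000e+00,  0.00000000e+00,  0.00000000e+00,
         1.00000000e+00]])}
{'clock': 0.15, 'joints': array([ 1.17579641e+00,  3.26824829e-01, -1.93358884e-01,  1.05197519e+00,
        2.14066847e-05,  1.43656402e+00]), 'joint_velocities': array([ 0.00013481, -0.00242677,  0.00234473,  0.00072891, -0.00096742,
        0.00124155]), 'effort': array([-1.40847228e-04, -4.43704426e+01,  2.62664616e+01,  1.04711886e-02,
       -1.92354228e-04,  1.40976408e-05]), 'position': array([141.6323113 , 530.99878148, 230.65203565]), 'tcp_rot': array([ 2.49088271e+00,  1.91336393e+00, -1.87292892e-03]), 'force': array([-0.08459825,  0.19678668,  0.12857258]), 'wrist_torque': array([-0.01729636, -0.01413469, -0.02502656]), 'grip_width': 85.3789718315994}
```

View pics/scene0.png

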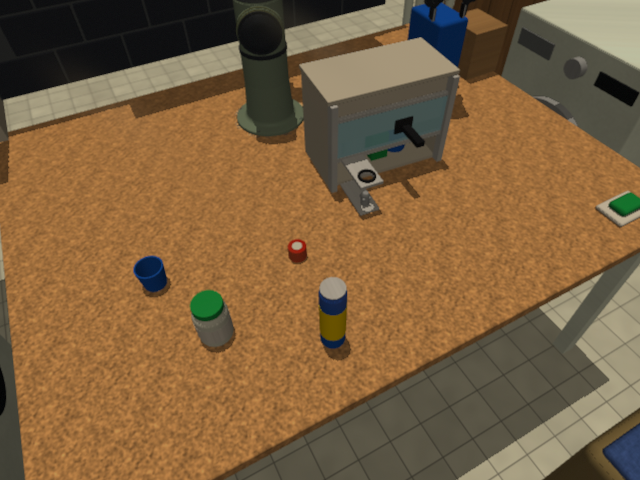

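View pics/side0.png

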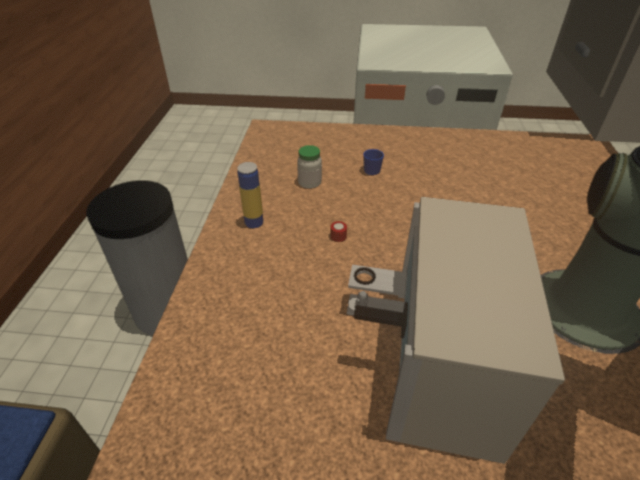

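View pics/wrist0.png

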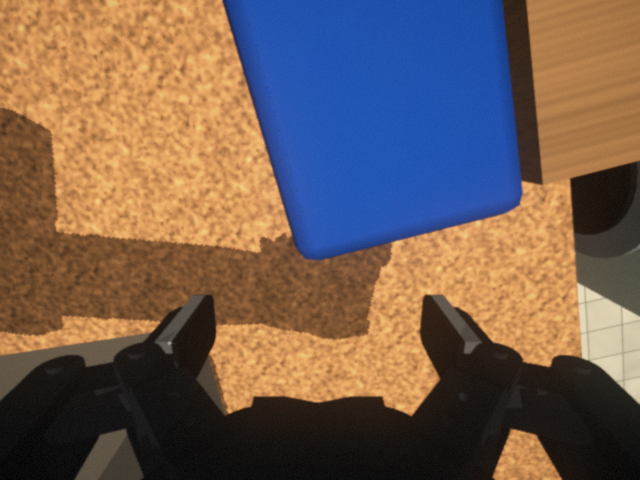

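Run:
```python
from h import *
for n in ['scene0','side0']:
    d=ld(n); print(n,proj(d,[[0,0,0],[141.6,531,230],[141.6,531,0]]))
a=cv2.imread('pics/scene0.png')[40:280,280:480]; cv2.imwrite('pics/s0c.png',cv2.resize(a,None,fx=2.5,fy=2.5,interpolation=cv2.INTER_CUBIC)[:600,:800])
a=cv2.imread('pics/side0.png')[200:350,300:500]; cv2.imwrite('pics/d0c.png',cv2.resize(a,None,fx=4,fy=4,interpolation=cv2.INTER_CUBIC))
```

```text
scene0 [[270.65622291 115.71459933]
 [445.63236259  23.31118362]
 [433.00551449  92.23353366]]
side0 [[585.19688805 307.27207282]
 [710.44202416 567.98135302]
 [610.16857734 610.43583058]]
```

View pics/s0c.png

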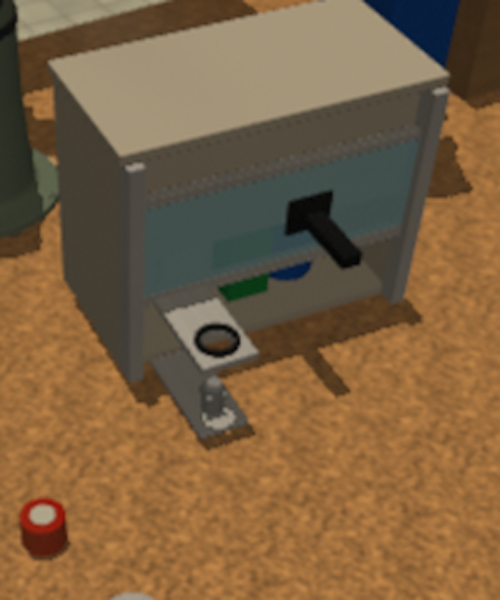

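View pics/d0c.png

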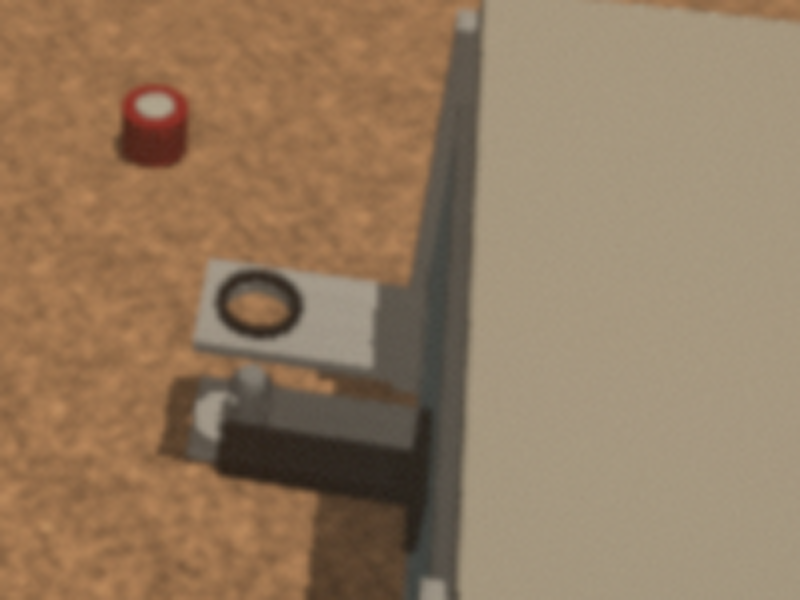

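Run:
```python
from h import *
a,b=ld('scene0'),ld('side0')
S=lambda u,v:(a,280+u/2.5,40+v/2.5)
D=lambda u,v:(b,300+u/4,200+v/4)
for n,p,q in [('stud',(211,380),(252,371)),('cap',(42,515),(155,106)),('ring',(217,340),(259,303)),('postL',(135,168),(467,20)),('postR',(440,92),(433,588))]:
    print(n,tri([S(*p),D(*q)]))
print('stud z46',atz(*S(211,380),46),atz(*D(252,371),46)); print('cap z36',atz(*S(42,515),36),atz(*D(155,106),36))
for n,p in [('spray',(333,290,180)),('pods',(208,305,110)),('doser',(150,268,60))]: print(n,atz(a,*p))
```

```text
stud [487.11233393  49.87304658  45.94885293]
cap [ 555.52241612 -175.32335897   34.00062458]
ring [488.05844026  51.66831893 100.46581833]
postL [401.91448571   7.22581074 258.93395817]
postR [433.88159219 327.33175463 260.80128645]
stud z46 [486.3229751   49.70008944  46.        ] [487.69251138  50.50594796  46.        ]
cap z36 [ 557.33889241 -175.90112459   36.        ] [ 555.26135988 -173.2239177    36.        ]
spray [ 792.95941697 -210.27198811  180.        ]
pods [ 666.73768684 -412.87355712  110.        ]
doser [ 479.18262223 -491.2497669    60.        ]
```

```bash
cat >> h.py <<'E'
def plan(*wp):
    s=robot.sense();p=np.array(s['position']);R=Ro.from_rotvec(s['tcp_rot']).as_matrix()
    print('now',p.round(1),'yaw',np.degrees(np.arctan2(R[1,0],R[0,0])).round(2),'tilt',np.degrees(np.arccos(-R[2,2])).round(2),'q',np.array(s['joints']).round(2),'F',np.array(s['force']).round(2),'w',round(s['grip_width'],1),'t',s['clock'])
    for w in wp:
        d=R.T@(np.array(w)-p); print('shift cm',(d/10).round(2)); p=np.array(w)
E
python3 - <<'E'
from h import *
a,b=ld('scene0'),ld('side0')
st=np.array([487,50,0.]);th=np.radians(84.3);my=np.array([np.cos(th),np.sin(th),0]);x=np.array([-np.sin(th),np.cos(th),0])
g=st+140*my+12*x; tip=g-17*x
for d,nm in ((a,'scene0'),(b,'side0')):
    im=cv2.imread(f'pics/{nm}.png')
    for z in (152,):
        for base in (tip,g,g+73*x):
            for s in (-11,11):
                for h in (-8,8):
                    u=proj(d,base+s*my+[0,0,z+h])[0]; cv2.circle(im,(int(u[0]*1),int(u[1])),1,(0,0,255),-1)
    u=proj(d,st+[0,0,46])[0];cv2.circle(im,tuple(int(i) for i in u),1,(255,0,255),-1)
    c=im[80:220,320:480] if nm=='scene0' else im[230:360,320:440]
    cv2.imwrite(f'pics/chk_{nm}.png',cv2.resize(c,None,fx=4.2,fy=4.2))
plan([500,450,260],[500,191,260])
E
python3 -c "
import cv2,numpy as np
a=cv2.imread('pics/chk_scene0.png');b=cv2.imread('pics/chk_side0.png')
a=cv2.resize(a,(400,350));b=cv2.resize(b,(380,412));c=np.zeros((412,780,3),np.uint8);c[:350,:400]=a;c[:,400:]=b;cv2.imwrite('pics/chk.png',c)"
```

```text
now [141.6 531.  230.7] yaw 75.06 tilt 0.08 q [ 1.18  0.33 -0.19  1.05  0.    1.44] F [-0.08  0.2   0.13] w 85.4 t 0.15
shift cm [ 1.41 36.71 -2.94]
shift cm [-25.02   6.68   0.03]
```

View pics/chk.png

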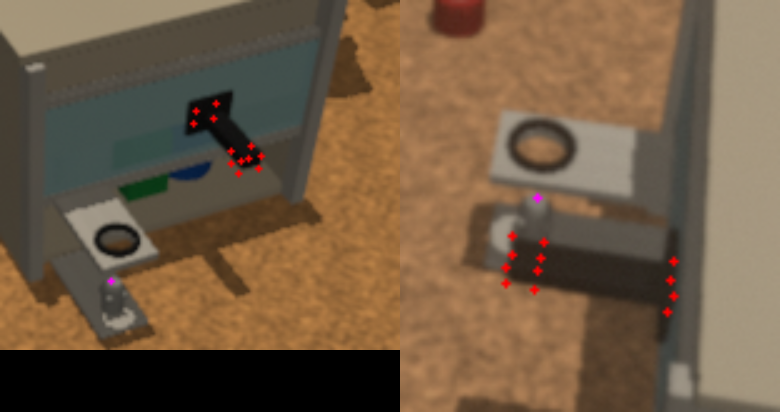

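>>> servo_tool([
  [[0.1, 3.06, -0.25, 0, 0, 0], [0.1, 3.06, -0.25, 0, 0, 0], [0.1, 3.06, -0.25, 0, 0, 0], [0.1, 3.06, -0.25, 0, 0, 0], [0.1, 3.06, -0.25, 0, 0, 0], [0.1, 3.06, -0.25, 0, 0, 0], [0.1, 3.06, -0.25, 0, 0, 0], [0.1, 3.06, -0.25, 0, 0, 0], [0.1, 3.06, -0.25, 0, 0, 0], [0.1, 3.06, -0.25, 0, 0, 0], [0.2, 3.06, -0.25, 0, 0, 0], [0.2, 3.06, -0.25, 0, 0, 0]],
], jaw=0)

```text
clock: 1.15
position: [501.5, 449.6, 261.0]
tcp_rot: [-2.492, -1.913, 0.001]
force: [0.1, 1.1, 0.7]
grip_width: 84.9
```

>>> servo_tool([
  [[-2.5, 0.67, 0, 0, 0, 0], [-2.5, 0.67, 0, 0, 0, 0], [-2.5, 0.67, 0, 0, 0, 0], [-2.5, 0.67, 0, 0, 0, 0], [-2.5, 0.67, 0, 0, 0, 0], [-2.5, 0.67, 0, 0, 0, 0], [-2.5, 0.67, 0, 0, 0, 0], [-2.5, 0.67, 0, 0, 0, 0], [-2.5, 0.67, 0, 0, 0, 0], [-2.5, 0.67, 0, 0, 0, 0], [0, 0, 0, 0, 0, -7], [0, 0, 0, 0, 0, -7], [0, 0, 0, 0, 0, -7], [0, 0, 0, 0, 0, -7], [0, 0, 0, 0, 0, -7], [0, 0, 0, 0, 0, -7], [0, 0, 0, 0, 0, -7]],
])

```text
clock: 2.57
position: [500.2, 191.3, 261.0]
tcp_rot: [-1.465, -2.778, 0.001]
force: [-0.5, -0.0, -0.5]
grip_width: 85.3
```

>>> servo_tool([
  [[0, 0, 0, 0, 0, -7], [0, 0, 0, 0, 0, -7], [0, 0, 0, 0, 0, -7], [0, 0, 0, 0, 0, -7], [0, 0, 0, 0, 0, -7], [0, 0, 0, 0, 0, -7], [0, 0, 0, 0, 0, -7], [0, 0, 0, 0, 0, -7], [0, 0, 0, 0, 0, -7], [0, 0, 0, 0, 0, -7], [0, 0, 0, 0, 0, -7], [0, 0, 0, 0, 0, -7], [0, 0, 0, 0, 0, -7], [0, 0, 0, 0, 0, -7], [0, 0, 0, 0, 0, -7], [0, 0, 0, 0, 0, -7], [0, 0, 0, 0, 0, -7], [0, 0, 0, 0, 0, -7], [0, 0, 0, 0, 0, -7], [0, 0, 0, 0, 0, -7]],
])

```text
clock: 4.23
position: [500.2, 191.4, 260.9]
tcp_rot: [2.11, -2.327, -0.001]
force: [0.4, -0.9, -0.1]
grip_width: 85.4
```

Run:
```python
from h import *
plan([489,191,260])
for n in ['scene','side','wrist']: shot(n,n+'1')
a=cv2.imread('pics/side1.png');b=cv2.imread('pics/scene1.png')
cv2.imwrite('pics/both1.png',np.hstack([cv2.resize(b,(400,300)),cv2.resize(a,(400,300))]))
```

```text
now [500.2 191.4 260.9] yaw -95.6 tilt 0.04 q [ 0.23  0.28 -0.18  1.11  0.   -2.82] F [ 0.39 -0.95 -0.06] w 85.4 t 4.2333
shift cm [0.15 1.11 0.09]
```

View pics/wrist1.png

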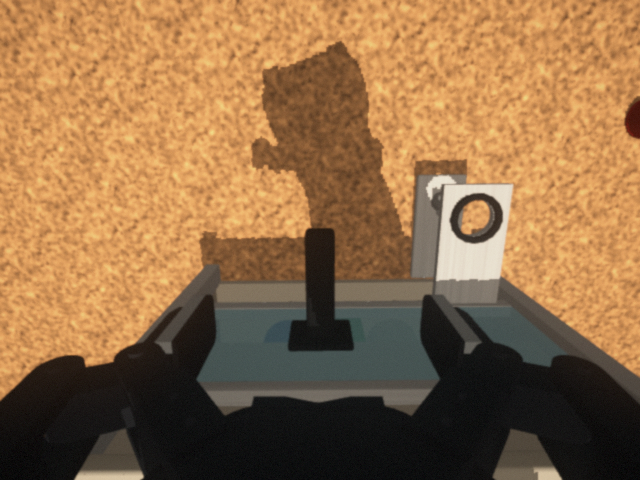

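View pics/both1.png

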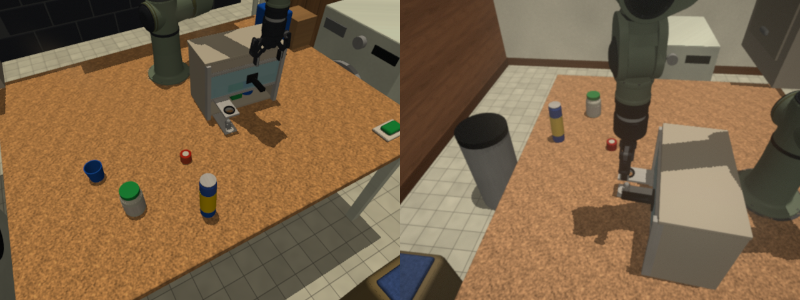

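Run:
```python
from h import *
d=ld('wrist1');th=np.radians(84.3);my=np.array([np.cos(th),np.sin(th),0]);x=np.array([-np.sin(th),np.cos(th),0])
for z in (155,160,165):
    t=atz(d,320,229.5,z); print(z,'tip',t,'grip',t+17*x, 'w',np.linalg.norm(atz(d,305.5,240,z)-atz(d,335,240,z)),'lugbase(334,320)',atz(d,320,320,z))
a,b=ld('scene0'),ld('side0')
# ring
print('ring3',tri([(a,280+217/2.5,176),(b,300+259/4,200+303/4),(d,476,218)]))
print('pred ring',proj(d,[487,50,101]),atz(d,476,218,100))
plan()
```

```text
155 tip [505.84794759 189.28701543 155.        ] grip [488.9320029  190.97545118 155.        ] w 22.091448986005755 lugbase(334,320) [431.44196868 196.91278705 155.        ]
160 tip [507.11145254 189.18967032 160.        ] grip [490.19550785 190.87810607 160.        ] w 21.6482442833254 lugbase(334,320) [434.19822676 196.66245162 160.        ]
165 tip [508.37495749 189.09232521 165.        ] grip [491.4590128  190.78076096 165.        ] w 21.20503958064505 lugbase(334,320) [436.95448485 196.41211619 165.        ]
ring3 [488.23697374  51.14059795 100.72888688]
pred ring [[476.41492181 219.33882654]] [488.00761443  49.952781   100.        ]
now [500.3 191.4 261. ] yaw -96.11 tilt 0.03 q [ 0.23  0.28 -0.18  1.11  0.   -2.81] F [-0.24 -0.1   0.56] w 85.6 t 4.3833
```

>>> servo_tool([
  [[0, 0.3, 1.5, 0, 0, 0], [0, 0.3, 1.5, 0, 0, 0], [0, 0.3, 1.5, 0, 0, 0], [0, 0.2, 1.5, 0, 0, 0], [0, 0, 1.5, 0, 0, 0], [0, 0, 1.5, 0, 0, 0], [0, 0, 1.5, 0, 0, 0], [0, 0, 1.2, 0, 0, 0], [0, 0, 0.9, 0, 0, 0], [0, 0, 0, 0, 0, 0]],
])

```text
clock: 5.22
position: [488.2, 192.2, 133.4]
tcp_rot: [2.099, -2.333, -0.003]
force: [-0.4, -0.1, 1.0]
grip_width: 85.2
```

>>> servo_tool([
  [[0, 0, 0, 0, 0, 0], [0, 0, 0, 0, 0, 0], [0, 0, 0, 0, 0, 0], [0, 0, 0, 0, 0, 0], [0, 0, 0, 0, 0, 0], [0, 0, 0, 0, 0, 0], [0, 0, 0, 0, 0, 0], [0, 0, 0, 0, 0, 0]],
], jaw=255)

```text
clock: 5.88
position: [489.8, 191.2, 135.7]
tcp_rot: [2.102, -2.333, 0.005]
force: [0.1, -5.4, 1.9]
grip_width: 21.0
```

Run:
```python
from h import *
plan()
for n in ['wrist','scene']: shot(n,n+'2')
a=cv2.imread('pics/scene2.png')[60:220,320:480];b=cv2.imread('pics/wrist2.png')
cv2.imwrite('pics/both2.png',np.hstack([cv2.resize(a,(400,400)),cv2.resize(b,(400,400))]))
```

```text
now [489.8 191.2 135.7] yaw -95.95 tilt 0.19 q [ 0.23  0.37 -0.4   0.81 -0.   -2.8 ] F [ 0.13 -5.44  1.93] w 21.0 t 5.8833
```

View pics/both2.png

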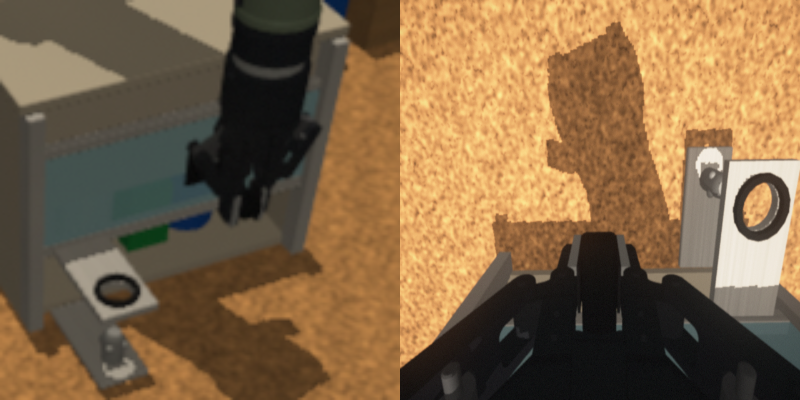

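>>> servo_tool([
  [[0, 0, 0.7, 0, 0, 0], [0, 0, 0.7, 0, 0, 0], [0, 0, 0.7, 0, 0, 0], [0, 0, 0.7, 0, 0, 0], [0, 0, 0.7, 0, 0, 0], [0, 0, 0.7, 0, 0, 0], [0, 0, 0.7, 0, 0, 0], [0, 0, 0.7, 0, 0, 0], [0, 0, 0.7, 0, 0, 0], [0, 0, 0.7, 0, 0, 0], [0, 0, 0, 0, 0, 0], [0, 0, 0, 0, 0, 0]],
])

```text
clock: 6.98
position: [489.8, 191.2, 64.3]
tcp_rot: [2.102, -2.332, 0.004]
force: [4.2, -3.5, -10.8]
grip_width: 21.0
```

>>> servo_tool([
  [[0, 0, 0.2, 0, 0, 0], [0, 0, 0.2, 0, 0, 0], [0, 0, 0.2, 0, 0, 0], [0, 0, 0, 0, 0, 0], [0, 0, 0, 0, 0, 0]],
])

```text
clock: 7.4
position: [489.8, 191.2, 59.2]
tcp_rot: [2.102, -2.333, 0.004]
force: [1.6, -4.7, -2.7]
grip_width: 21.0
```

>>> servo_tool([
  [[0, 0, 0.1, 0, 0, 0], [0, 0, 0.1, 0, 0, 0], [0, 0, 0.1, 0, 0, 0], [0, 0, 0, 0, 0, 0], [0, 0, 0, 0, 0, 0]],
])

```text
clock: 7.82
position: [489.8, 191.2, 56.5]
tcp_rot: [2.102, -2.333, 0.004]
force: [0.6, -6.0, 0.3]
grip_width: 20.9
```

>>> servo_tool([
  [[0, 0, 0.1, 0, 0, 0], [0, 0, 0.1, 0, 0, 0], [0, 0, 0.1, 0, 0, 0], [0, 0, 0, 0, 0, 0], [0, 0, 0, 0, 0, 0]],
])

```text
clock: 8.23
position: [489.8, 191.2, 55.4]
tcp_rot: [2.102, -2.333, 0.005]
force: [-5.3, -7.5, 17.9]
grip_width: 20.8
```

Run:
```python
from h import *
plan()
for n in ['scene','side','wrist']: shot(n,n+'3')
a=cv2.imread('pics/scene3.png')[100:260,300:460];b=cv2.imread('pics/side3.png')[200:350,320:440]
cv2.imwrite('pics/both3.png',np.hstack([cv2.resize(a,(400,400)),cv2.resize(b,(320,400))]))
```

```text
now [489.8 191.2  55.4] yaw -95.95 tilt 0.2 q [ 0.23  0.47 -0.48  0.62 -0.   -2.8 ] F [-5.28 -7.52 17.88] w 20.8 t 8.2333
```

View pics/both3.png

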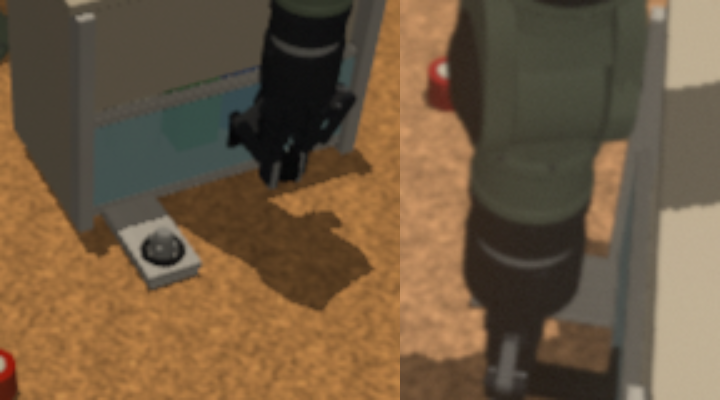

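View pics/wrist3.png

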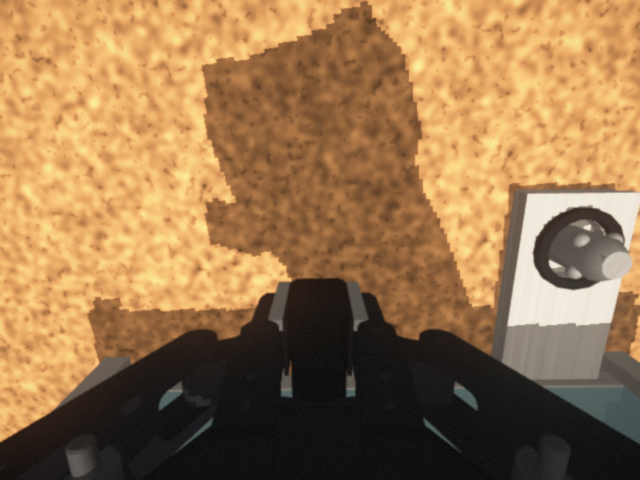

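>>> servo_tool([
  [[0, 0, 0, 0, 0, 0], [0, 0, 0, 0, 0, 0], [0, 0, 0, 0, 0, 0], [0, 0, 0, 0, 0, 0], [0, 0, 0, 0, 0, 0], [0, 0, 0, 0, 0, 0], [0, 0, 0, 0, 0, 0]],
], jaw=0)

```text
clock: 8.97
position: [489.5, 192.6, 53.1]
tcp_rot: [2.103, -2.333, -0.0]
force: [-0.9, -0.3, -0.8]
grip_width: 85.0
```

>>> servo_tool([
  [[0, 0, -0.5, 0, 0, 0], [0, 0, -1, 0, 0, 0], [0, 0, -2, 0, 0, 0], [0, 0, -2, 0, 0, 0], [0, 0, -2, 0, 0, 0], [0, 0, -2, 0, 0, 0], [0, 0, -2, 0, 0, 0], [0, 0, -2, 0, 0, 0], [0, 0, -1.5, 0, 0, 0], [0, 0, 0, 0, 0, 0]],
])

```text
clock: 9.8
position: [491.7, 193.2, 207.6]
tcp_rot: [-2.099, 2.329, -0.005]
force: [1.2, -0.3, -0.4]
grip_width: 85.3
```

Run:
```python
from h import *
a,b,w=ld('scene0'),ld('side0'),ld('wrist3')
print('stud wrist3',atz(w,617,265,46))
plan([560,-175,200])
d=shot('wrist','wrist4')
```

```text
stud wrist3 [488.16566568  50.19350017  46.        ]
now [491.7 193.2 207.6] yaw -95.94 tilt 0.39 q [ 0.23  0.3  -0.3   0.97  0.   -2.8 ] F [ 1.16 -0.31 -0.39] w 85.3 t 9.8
shift cm [ 35.91 -10.6    0.74]
```

View pics/wrist4.png

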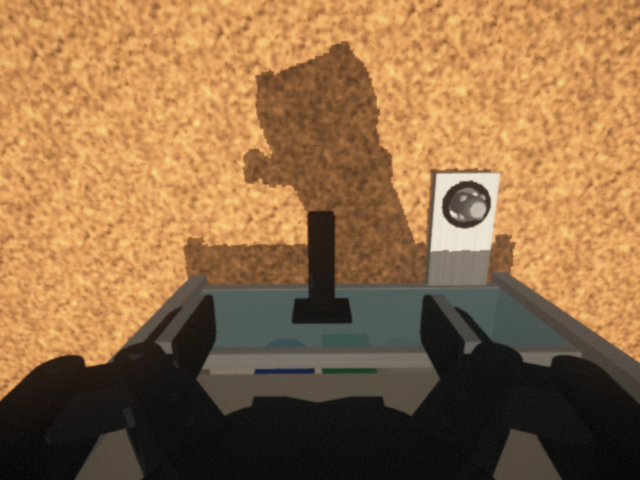

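>>> servo_tool([
  [[2.76, -0.82, 0.06, 0, 0, 0], [2.76, -0.82, 0.06, 0, 0, 0], [2.76, -0.82, 0.06, 0, 0, 0], [2.76, -0.82, 0.06, 0, 0, 0], [2.76, -0.82, 0.06, 0, 0, 0], [2.76, -0.82, 0.06, 0, 0, 0], [2.76, -0.82, 0.06, 0, 0, 0], [2.76, -0.82, 0.06, 0, 0, 0], [2.76, -0.82, 0.06, 0, 0, 0], [2.76, -0.82, 0.06, 0, 0, 0], [2.76, -0.82, 0.06, 0, 0, 0], [2.76, -0.82, 0.06, 0, 0, 0], [2.76, -0.82, 0.06, 0, 0, 0]],
])

```text
clock: 10.93
position: [563.7, -88.1, 201.6]
tcp_rot: [1.896, -2.43, 0.07]
force: [-0.4, -0.6, -0.3]
grip_width: 85.3
```

>>> servo_tool([
  [[0, 0, 0, 0, 0, 6.9], [0, 0, 0, 0, 0, 6.9], [0, 0, 0, 0, 0, 6.9], [0, 0, 0, 0, 0, 6.9], [0, 0, 0, 0, 0, 6.9], [0, 0, 0, 0, 0, 6.9], [0, 0, 0, 0, 0, 6.9], [0, 0, 0, 0, 0, 6.9], [0, 0, 0, 0, 0, 6.9], [0, 0, 0, 0, 0, 6.9], [0, 0, 0, 0, 0, 6.9], [0, 0, 0, 0, 0, 6.9], [0, 0, 0, 0, 0, 6.9], [0, 0, 0, 0, 0, 0]],
])

```text
clock: 12.1
position: [563.4, -87.6, 201.7]
tcp_rot: [-0.378, -3.107, 0.115]
force: [0.3, -0.0, -0.0]
grip_width: 85.7
```

Run:
```python
from h import *
print('stud wrist4',atz(ld('wrist4'),478,209,46))
plan([556,-175,90])
shot('wrist','wrist5'); shot('scene','scene5'); shot('side','side5')
```

```text
stud wrist4 [488.63029667  50.27001282  46.        ]
now [563.4 -87.6 201.7] yaw 166.14 tilt 4.24 q [-0.24  0.39 -0.18  1.   -0.07 -1.57] F [ 0.29 -0.   -0.01] w 85.7 t 12.1
shift cm [-1.39 -7.81 11.78]
```

View pics/wrist5.png

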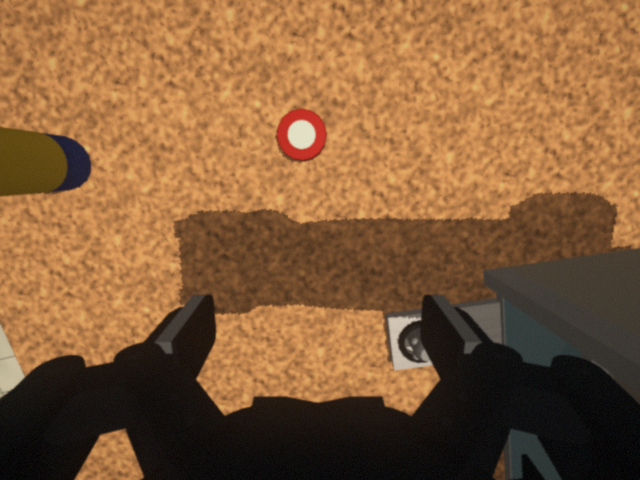

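```bash
cat >> h.py <<'E'
def Rt(yaw):
    y=np.radians(yaw);c,s=np.cos(y),np.sin(y); return np.array([[c,s,0],[s,-c,0],[0,0,-1.]])
def rot(yaw):
    R=Ro.from_rotvec(robot.sense()['tcp_rot']).as_matrix(); print('turn deg',np.degrees(Ro.from_matrix(R.T@Rt(yaw)).as_rotvec()).round(2))
E
python3 - <<'E'
from h import *
print('cap',atz(ld('wrist5'),301,134,36)); rot(174.3)
E
```

```text
cap [ 556.11342348 -176.03426396   36.        ]
turn deg [-4.21 -0.36 -7.87]
```

>>> servo_tool([
  [[0, 0, 0, -2.1, -0.18, -3.94], [0, 0, 0, -2.1, -0.18, -3.94], [0, 0, 0, 0, 0, 0]],
])

```text
clock: 12.5
position: [563.0, -88.1, 201.7]
tcp_rot: [0.158, 3.137, 0.0]
force: [-0.0, 0.1, -0.1]
grip_width: 85.6
```

Run:
```python
from h import *
rot(174.3); plan([556,-175.5,100])
```

```text
turn deg [ 0.    0.02 -0.05]
now [563.  -88.1 201.7] yaw 174.25 tilt 0.02 q [-0.28  0.38 -0.19  1.    0.   -1.76] F [-0.03  0.05 -0.06] w 85.6 t 12.5
shift cm [-0.17 -8.77 10.17]
```

>>> servo_tool([
  [[0, -2.2, 0, 0, 0, 0], [0, -2.2, 0, 0, 0, 0], [0, -2.2, 1.5, 0, 0, 0], [-0.1, -2.2, 1.5, 0, 0, 0], [0, 0, 2, 0, 0, 0], [0, 0, 2, 0, 0, 0], [0, 0, 2, 0, 0, 0], [0, 0, 1, 0, 0, 0], [0, 0, 0, 0, 0, 0]],
])

```text
clock: 13.25
position: [553.4, -173.9, 99.2]
tcp_rot: [-0.16, -3.133, -0.002]
force: [0.5, -0.2, -0.9]
grip_width: 85.8
```

Run:
```python
from h import *
rot(174.3); plan()
shot('wrist','wrist6')
```

```text
turn deg [ 0.05 -0.25 -0.14]
now [ 553.4 -173.9   99.2] yaw 174.16 tilt 0.26 q [-0.43  0.5  -0.29  0.79 -0.   -1.9 ] F [ 0.48 -0.19 -0.9 ] w 85.8 t 13.25
```

View pics/wrist6.png

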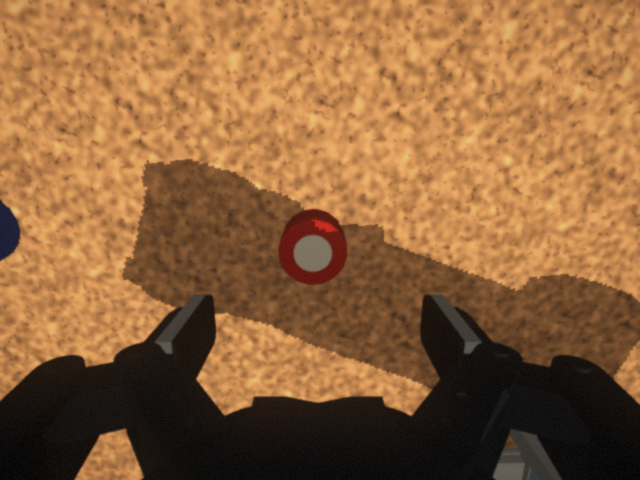

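Run:
```python
from h import *
c=atz(ld('wrist6'),313,254,36); print(c); plan([c[0],c[1],10])
```

```text
[ 555.76865984 -174.89005854   36.        ]
now [ 554.4 -174.2  100.8] yaw 174.17 tilt 0.13 q [-0.43  0.5  -0.28  0.79 -0.   -1.9 ] F [-0.31  0.81  0.14] w 85.3 t 13.3
shift cm [-0.16 -0.06  9.08]
```

>>> servo_tool([
  [[-0.1, 0, 1.5, 0, 0, 0], [-0.1, -0.1, 1.5, 0, 0, 0], [0, 0, 1.5, 0, 0, 0], [0, 0, 1.5, 0, 0, 0], [0, 0, 1.5, 0, 0, 0], [0, 0, 1, 0, 0, 0], [0, 0, 0.7, 0, 0, 0], [0, 0, 0, 0, 0, 0]],
])

```text
clock: 13.97
position: [556.8, -175.7, 9.1]
tcp_rot: [-0.159, -3.137, -0.0]
force: [-0.1, -0.3, 0.7]
grip_width: 85.3
```

>>> servo_tool([
  [[0, 0, 0, 0, 0, 0], [0, 0, 0, 0, 0, 0], [0, 0, 0, 0, 0, 0], [0, 0, 0, 0, 0, 0], [0, 0, 0, 0, 0, 0], [0, 0, 0, 0, 0, 0], [0, 0, 0, 0, 0, 0]],
], jaw=255)

```text
clock: 14.55
position: [557.8, -176.3, 10.9]
tcp_rot: [0.159, 3.136, -0.001]
force: [-0.4, 0.2, 5.1]
grip_width: 42.5
```

>>> servo_tool([
  [[0, 0, -0.5, 0, 0, 0], [0, 0, -1, 0, 0, 0], [0, 0, -2, 0, 0, 0], [0, 0, -2, 0, 0, 0], [0, 0, -2, 0, 0, 0], [0, 0, -1, 0, 0, 0], [0, 0, 0, 0, 0, 0]],
])

```text
clock: 15.13
position: [559.0, -176.7, 97.8]
tcp_rot: [0.159, 3.132, -0.003]
force: [-0.4, 0.1, 0.7]
grip_width: 42.4
```

Run:
```python
from h import *
rot(174.3); plan([540,-40,100],[488,50,100])
for n in ['scene','side','wrist']: shot(n,n+'7')
```

```text
turn deg [-0.1   0.3  -0.12]
now [ 559.  -176.7   97.8] yaw 174.18 tilt 0.32 q [-0.43  0.51 -0.28  0.78  0.   -1.9 ] F [-0.4   0.11  0.69] w 42.4 t 15.1333
shift cm [ 3.28 13.41 -0.26]
shift cm [ 6.09  8.43 -0.05]
```

View pics/wrist7.png

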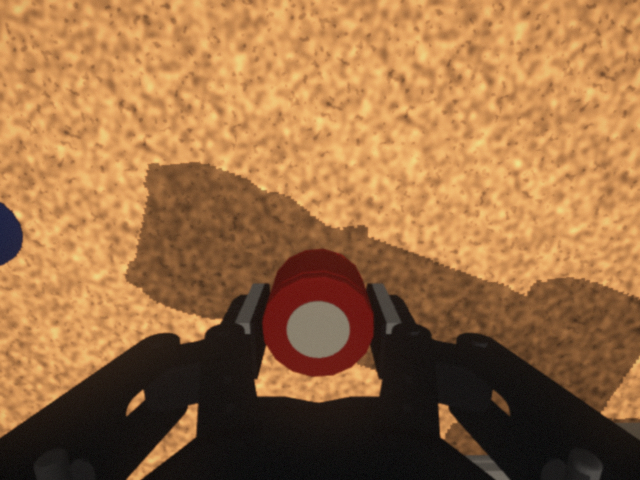

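Run:
```python
from h import *
d=ld('wrist7'); print('cap top',atz(d,318,329,97.8+25.1))
s=robot.sense();print(s['position'])
a,b=ld('scene7'),ld('side7')
for n,f,box in (('scene7',4,None),('side7',4,None)):
    dd=ld(n);u=proj(dd,[559,-176.7,120])[0].astype(int);im=cv2.imread(f'pics/{n}.png')
    c=im[u[1]-40:u[1]+40,u[0]-50:u[0]+50];print(n,u-[50,40]);cv2.imwrite(f'pics/{n}c.png',cv2.resize(c,None,fx=4,fy=4,interpolation=cv2.INTER_CUBIC))
cv2.imwrite('pics/both7.png',np.hstack([cv2.imread('pics/scene7c.png'),cv2.imread('pics/side7c.png')]))
```

```text
cap top [ 556.63893402 -177.32476107  122.9       ]
[ 556.49307175 -175.64806148   93.9612473 ]
scene7 [244 181]
side7 [288 159]
```

View pics/both7.png

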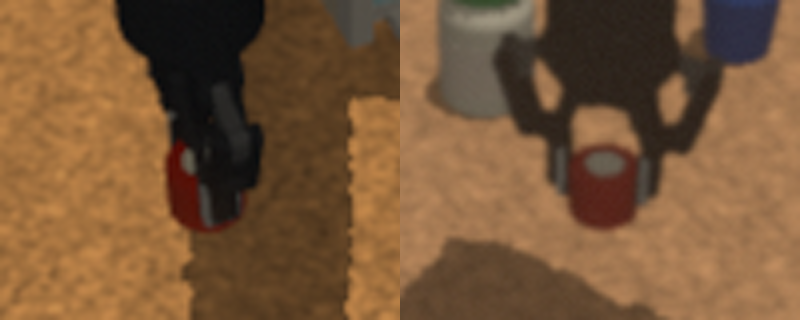

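Run:
```python
from h import *
rot(174.3); plan([540,-40,94],[488,50,90])
```

```text
turn deg [ 0.02 -0.04 -0.13]
now [ 556.5 -175.6   94. ] yaw 174.17 tilt 0.05 q [-0.43  0.51 -0.29  0.78  0.   -1.9 ] F [-0.33 -0.5  -1.09] w 42.1 t 15.2833
shift cm [ 3.02 13.33  0.  ]
shift cm [6.09 8.43 0.41]
```

>>> servo_tool([
  [[0.4, 1.9, 0, 0, 0, 0], [0.4, 1.9, 0, 0, 0, 0], [0.4, 1.9, 0, 0, 0, 0], [0.4, 1.9, 0, 0, 0, 0], [0.4, 1.9, 0, 0, 0, 0], [0.5, 1.9, 0, 0, 0, 0], [0.5, 1.9, 0, 0, 0, 0], [1.0, 1.4, 0.1, 0, 0, 0], [1.0, 1.4, 0.1, 0, 0, 0], [1.0, 1.4, 0.1, 0, 0, 0], [1.0, 1.4, 0.1, 0, 0, 0], [1.0, 1.4, 0, 0, 0, 0], [1.0, 1.4, 0, 0, 0, 0], [0, 0, 0, 0, 0, 0], [0, 0, 0, 0, 0, 0], [0, 0, 0, 0, 0, 0], [0, 0, 0, 0, 0, 0]],
])

```text
clock: 16.7
position: [489.9, 48.5, 90.2]
tcp_rot: [0.161, 3.137, -0.0]
force: [0.6, -0.4, -0.3]
grip_width: 42.3
```

Run:
```python
from h import *
rot(174.3)
for n in ['wrist','scene','side']: shot(n,n+'8')
plan([488,50,90])
S=cv2.imread('pics/scene8.png')[110:230,310:430];D=cv2.imread('pics/side8.png')[220:340,310:430]
cv2.imwrite('pics/both8.png',np.hstack([cv2.resize(i,(400,400),interpolation=cv2.INTER_CUBIC) for i in (S,D)]))
cv2.imwrite('pics/wrist8c.png',cv2.resize(cv2.imread('pics/wrist8.png')[220:420,200:440],None,fx=3,fy=3,interpolation=cv2.INTER_CUBIC))
```

```text
turn deg [-0.02  0.   -0.17]
now [489.9  48.5  90.5] yaw 174.12 tilt 0.02 q [-0.05  0.37 -0.53  0.67 -0.   -1.52] F [-0.27 -0.03 -0.68] w 42.7 t 16.85
shift cm [0.2  0.13 0.05]
```

View pics/both8.png

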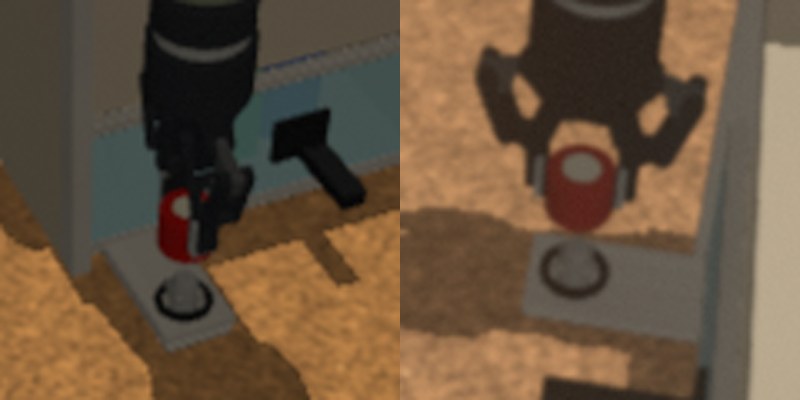

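View pics/wrist8c.png

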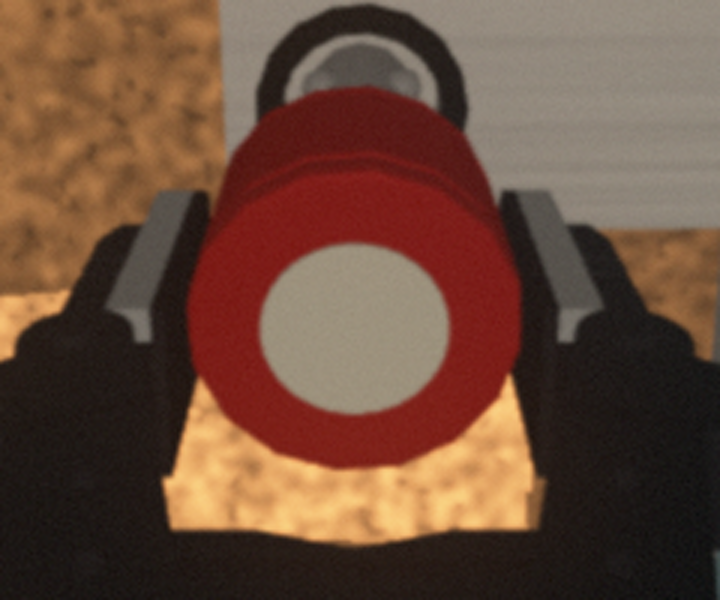

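Run:
```python
from h import *
d=ld('wrist8')
print('cap',atz(d,318.3,329.3,115.6),'from rim', atz(d,200+(188+521)/6,220+(170+468)/6,115.6))
print('ring',atz(d,320.7,255,24))
p=proj(d,[488,50,46])[0];print('stud pred crop px',(p-[200,220])*3, 'ring pred',(proj(d,[488,50,24])[0]-[200,220])*3)
# ring in scene/side (crop 400/120)
a,b=ld('scene8'),ld('side8');k=120/400
print('ring scene/side',atz(a,310+184*k,110+297*k,23),atz(b,310+175*k,220+268*k,23))
print('cap top side',atz(b,310+182*k,220+168*k,115.6), 'caps side w',)
```

```text
cap [489.50016321  48.84397591 115.6       ] from rim [489.42168663  47.57711423 115.6       ]
ring [487.85066992  49.54534353  24.        ]
stud pred crop px [362.55560813 143.43159571] ring pred [361.61452679 107.08990575]
ring scene/side [489.64336795  51.50067122  23.        ] [487.20759418  52.56248177  23.        ]
cap top side [489.00592922  50.48443413 115.6       ] caps side w
```

>>> servo_tool([
  [[0.17, 0.15, 0, 0, 0, 0], [0, 0, 1, 0, 0, 0], [0, 0, 1, 0, 0, 0], [0, 0, 1, 0, 0, 0], [0, 0, 0.5, 0, 0, 0], [0, 0, 0.5, 0, 0, 0], [0, 0, 0, 0, 0, 0], [0, 0, 0, 0, 0, 0], [0, 0, 0, 0, 0, 0]],
])

```text
clock: 17.6
position: [488.2, 50.8, 50.7]
tcp_rot: [0.159, 3.137, -0.0]
force: [-0.7, -0.2, -1.7]
grip_width: 42.3
```

Run:
```python
from h import *
rot(174.3)
for n in ['wrist','scene','side']: shot(n,n+'9')
plan([488,50,45])
S=cv2.imread('pics/scene9.png')[110:230,310:430];D=cv2.imread('pics/side9.png')[220:340,310:430]
cv2.imwrite('pics/both9.png',np.hstack([cv2.resize(i,(400,400),interpolation=cv2.INTER_CUBIC) for i in (S,D)]))
cv2.imwrite('pics/wrist9c.png',cv2.resize(cv2.imread('pics/wrist9.png')[220:420,200:440],None,fx=3,fy=3,interpolation=cv2.INTER_CUBIC))
```

```text
turn deg [-0.    0.03 -0.12]
now [488.4  50.8  51. ] yaw 174.18 tilt 0.06 q [-0.05  0.43 -0.58  0.57 -0.   -1.52] F [-0.55 -0.17 -0.42] w 42.5 t 17.75
shift cm [ 0.03 -0.08  0.6 ]
```

View pics/both9.png

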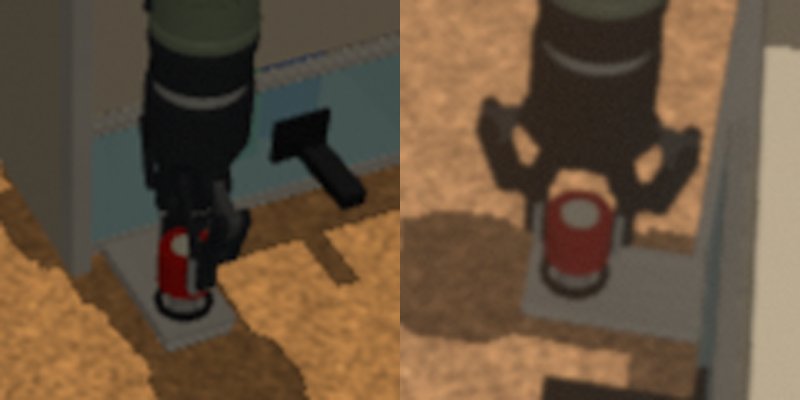

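View pics/wrist9c.png

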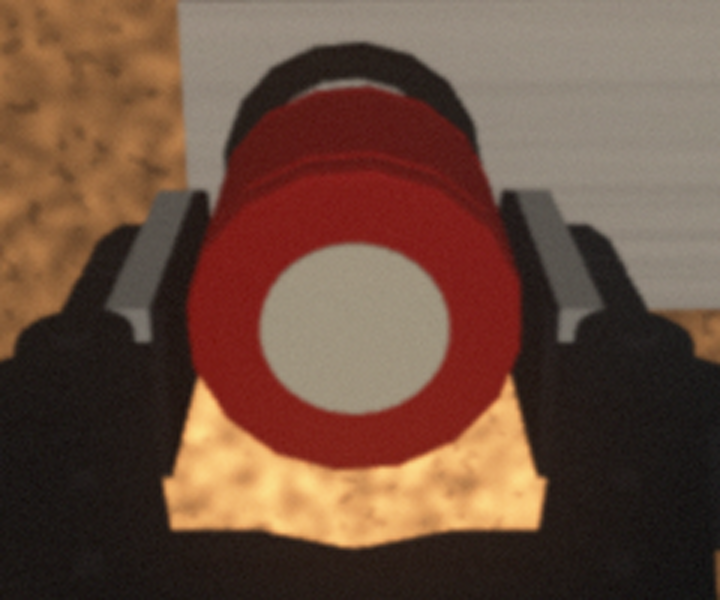

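>>> servo_tool([
  [[0, 0, 0.2, 0, 0, 0], [0, 0, 0.2, 0, 0, 0], [0, 0, 0.1, 0, 0, 0], [0, 0, 0.1, 0, 0, 0], [0, 0, 0, 0, 0, 0], [0, 0, 0, 0, 0, 0]],
])

```text
clock: 18.25
position: [488.6, 50.8, 45.0]
tcp_rot: [0.159, 3.136, -0.0]
force: [-1.0, 0.1, 3.5]
grip_width: 42.6
```

>>> servo_tool([
  [[0, 0, 0.1, 0, 0, 0], [0, 0, 0.1, 0, 0, 0], [0, 0, 0, 0, 0, 0], [0, 0, 0, 0, 0, 0]],
])

```text
clock: 18.58
position: [489.0, 50.7, 43.4]
tcp_rot: [0.16, 3.135, -0.0]
force: [-1.0, -0.5, 7.5]
grip_width: 42.2
```

>>> servo_tool([
  [[0, 0, 0.1, 0, 0, 0], [0, 0, 0.1, 0, 0, 0], [0, 0, 0, 0, 0, 0], [0, 0, 0, 0, 0, 0]],
])

```text
clock: 18.92
position: [488.4, 50.8, 40.6]
tcp_rot: [0.16, 3.137, 0.0]
force: [2.1, -0.7, 1.6]
grip_width: 42.4
```

>>> servo_tool([
  [[0, 0, 0.1, 0, 0, 0], [0, 0, 0.1, 0, 0, 0], [0, 0, 0, 0, 0, 0], [0, 0, 0, 0, 0, 0]],
])

```text
clock: 19.25
position: [487.8, 50.9, 37.8]
tcp_rot: [-0.16, -3.137, -0.0]
force: [4.6, 0.4, -9.4]
grip_width: 42.3
```

>>> servo_tool([
  [[0, 0, 0.1, 0, 0, 0], [0, 0, 0.1, 0, 0, 0], [0, 0, 0.1, 0, 0, 0], [0, 0, 0, 0, 0, 0], [0, 0, 0, 0, 0, 0]],
])

```text
clock: 19.67
position: [487.3, 50.8, 35.4]
tcp_rot: [-0.16, -3.136, 0.0]
force: [0.6, -0.5, -4.7]
grip_width: 42.2
```

>>> servo_tool([
  [[0, 0, 0.1, 0, 0, 0], [0, 0, 0.1, 0, 0, 0], [0, 0, 0, 0, 0, 0], [0, 0, 0, 0, 0, 0]],
])

```text
clock: 20.0
position: [487.5, 50.8, 33.8]
tcp_rot: [-0.16, -3.137, 0.0]
force: [-2.7, -0.1, 3.7]
grip_width: 42.2
```

>>> servo_tool([
  [[0, 0, 0.1, 0, 0, 0], [0, 0, 0.1, 0, 0, 0], [0, 0, 0, 0, 0, 0], [0, 0, 0, 0, 0, 0], [0, 0, 0, 0, 0, 0]],
])

```text
clock: 20.42
position: [487.5, 50.8, 32.2]
tcp_rot: [-0.159, -3.137, 0.0]
force: [-4.5, 1.1, 10.8]
grip_width: 42.1
```

Run:
```python
from h import *
plan()
for n in ['wrist','scene','side']: shot(n,n+'10')
plan()
S=cv2.imread('pics/scene10.png')[110:230,310:430];D=cv2.imread('pics/side10.png')[220:340,310:430]
cv2.imwrite('pics/both10.png',np.hstack([cv2.resize(i,(400,400),interpolation=cv2.INTER_CUBIC) for i in (S,D)]))
```

```text
now [487.5  50.8  32.2] yaw 174.18 tilt 0.02 q [-0.05  0.46 -0.59  0.52 -0.   -1.52] F [-4.46  1.05 10.78] w 42.1 t 20.4167
now [487.5  50.8  32.2] yaw 174.18 tilt 0.02 q [-0.05  0.46 -0.59  0.52 -0.   -1.52] F [-5.16 -0.62 10.32] w 42.3 t 20.5667
```

View pics/both10.png

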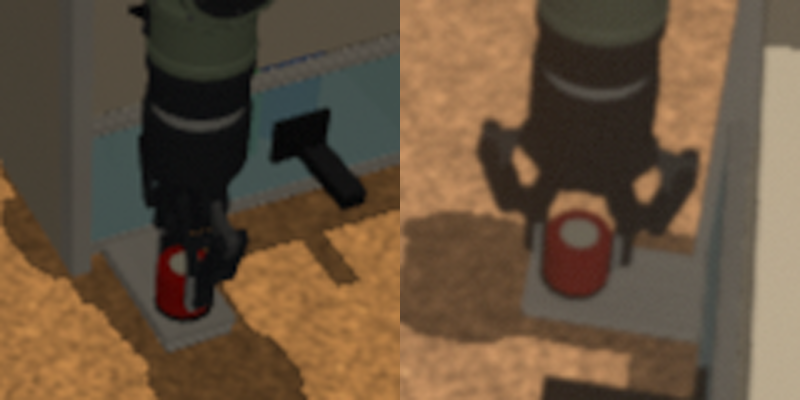

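View pics/wrist10.png

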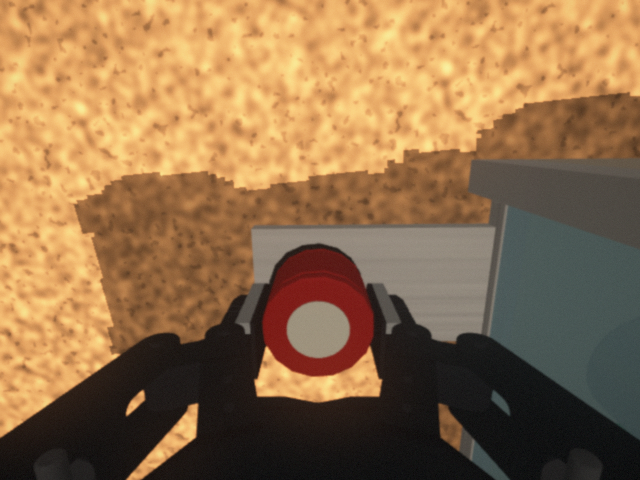

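>>> servo_tool([
  [[0, 0, 0.03, 0, 0, 0], [0, 0, 0, 0, 0, 0], [0, 0, 0, 0, 0, 0], [0, 0, 0, 0, 0, 0], [0, 0, 0, 0, 0, 0], [0, 0, 0, 0, 0, 0]],
])

```text
clock: 21.07
position: [487.5, 50.8, 32.0]
tcp_rot: [-0.159, -3.137, 0.0]
force: [-4.4, -0.3, 11.2]
grip_width: 42.5
```

Run:
```python
from h import *
plan(); print(robot.close_job())
```

```text
now [487.5  50.8  32. ] yaw 174.18 tilt 0.02 q [-0.05  0.46 -0.59  0.52 -0.   -1.52] F [-4.36 -0.33 11.2 ] w 42.5 t 21.0667
the job is handed in; nothing more can be done
None
```

The sash is shut, the cap is clicked onto the stud, and I handed the job in at 21.1 s with the gripper still pressing the cap down. I have no verdict, because handing in returns none.

- **Sash:** I pulled it down by the lug until it stopped with about 18 N of resistance. The pictures showed the tab over the stud.
- **Cap:** I gripped it by its sides and pushed it onto the stud. The resistance rose to about 7.5 N, then dropped sharply (it even read negative) as the balls sprang out, which marks the click.
- **Last checks:** The downward push held steady at about 11 N with the tool upright. By my reckoning the mouth was about 25 mm below the stud's top, some 2.9 mm into the ring. The last pictures showed the cap seated on the ring.
- **Sideways force:** About 4 N stayed along world x, so the cap is gripped slightly off the stud axis, by roughly 1 mm going by my position estimates.
- **Wrist tilt:** On the way to the cap, the last joint reached its limit and the tool tilted about 4°. I straightened it before gripping.
- **Can, jar and cup:** The path stayed well away from them, but I did not measure their positions again at the end.

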